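# Try out the new lid stay on the tea box

## Task

I have just fitted a folding stay to the tea box, the cream one with the green-tiled lid; please try it out. Raise the lid by its handle until the stay locks straight, and let go so that the lid stands on the stay alone for a second; then press the red tab down to break the stay's knee and let the lid down until it is fully closed, without slamming it.

Things in the scene. Friction and masses are not known exactly. Their poses are not given: they have to be found in the camera images.
- lid_handle (a point): Middle of the brass bar handle (12 mm thick, 100 long, along its y) held 45 mm clear in front of the lid of the tea box: cream, fixed, 160 deep, 200 wide, 100 high. The smaller wooden box has no stay. x points from bar to hinge (level when closed), z is the lid's upward normal. The hinge line, along y, lies 205 mm along x and 6 mm along -z. Bar height: 106 mm closed, about 285 open.
- knee_tab (a point): Middle of the red tab on the knee of the brass stay, a round peg 16 mm thick, 46 long, parallel to the bar, 44 mm outside the box's left (+y) side, so clear of the lid from above. Height: 37 mm folded, about 125 locked (then 87 mm in front of the hinge). Locked, it gives when pressed down with about 2 N, moving down and slightly back; 25 mm down is enough, then the lid sinks and pulls it on down.
- tea_lid (a joint): Opening angle of the tiled lid (12 mm thick, 0.5 kg), rad: 0 closed, 1.11 standing on the locked stay, 1.24 at its stop. The hinge is damped: let go while the stay is not locked, the lid sinks shut by itself in about 2 s. A slot in the stay lets the lid be lifted a little past the locked place.
- stay_lower (a joint): Angle of the stay's lower link, rad: 0 folded (lid closed), 1.18 with the stay straight, 1.28 locked (knee past straight, against its stop). A light spring pushes it over to locked once the lid is raised to 1.15 or more; when the lid is then let go it settles back onto the locked stay.

How it is judged:
On the way:
1. the lid stands raised on the locked stay, with the gripper's fingers touching nothing (value of joint tea_lid above 1.03 rad and value of joint stay_lower above 1.22 rad and contact force between the fingers and anything else below 0.3 N), for 0.4 s.
At the end, for the whole second after the job is handed in: The lid is closed (within 0.06 rad), the stay is folded (its lower link below 0.15 rad), and the lid is at rest (value of joint tea_lid below 0.06 rad and value of joint stay_lower below 0.15 rad and velocity of joint tea_lid between -0.1 and 0.1 rad/s); the robot touches nothing.
It fails at once if the lid slams: it falls faster than 2.5 rad/s over its last 25 degrees (value of joint tea_lid below 0.44 rad and velocity of joint tea_lid below -2.5 rad/s).
It also fails if it takes over 54 s, if anything falls off the work surface, if the arm or the gripper's body presses on something with over 40 N, if the wrist force passes 120 N, or if a joint passes its speed limit or range.

## Robot

A 6-joint arm with a two-finger parallel gripper is mounted at the origin on the work surface. World frame = base frame: x ahead of the robot, y to its left, z up, the work surface at z = 0. Lengths are in m, angles in rad, forces in N, time in s.
With the tool pointing down it reaches from about 0.3 to 0.95 m from the base axis. Payload 3.1 kg.
Tool frame: the origin (TCP) lies at the very end of the fingers, on their centre line; the grasp point (between the pads) lies 19 mm behind it (robot.grasp_offset is the distance from the TCP to the grasp point, in m); z points along the fingers, y is the direction in which the jaws open and shut (so a half turn about z gives the same grasp; the last joint's range is limited). The gripper opens to 85 mm and grips with 20 to 120 N. Pads are 22 mm wide; open, the fingers measure 114 mm over their backs; the gripper's body (76 mm by 85 mm) begins 54 mm behind the grasp point. The pads swing forward as they close: fully open they stand 13 mm farther back than shut.
Start: joints at [-1.198, 0.308, 1.634, -0, 1.2, -0.07], TCP at [0.268, -0.565, 0.231] pointing down, gripper open.
Joint ranges: [-3.06, 3.06], [-0.79, 1.96], [0.05, 2.63], [-1.19, 4.34], [0.05, 2.64], [-2.94, 2.94]. Speed limits (rad/s): [2.79, 2.79, 3.14, 3.14, 3.14, 3.14].

## Interface

Orientations are given as a rotation vector (axis times angle).
In Python, from workcell import robot gives the robot as it stands.
- The arm moves only by the shell command python3 -m inch 'ROWS'. ROWS is JSON, a list that holds one entry, the list of rows, each a list of 5 numbers: the shift along the tool's x, y, z in mm, then the turn about the tool's z in rad, then the finger opening in mm, from 0 to 85.4. A call has 1 to 10 rows; each row is the pose to reach, as a shift and turn from the pose commanded when the call began, along the tool's axes at that moment; what a row does not reach only later rows make up. A row lasts 1/10 s, in which the tool goes at most 50 mm and 8.59 degrees, less where a joint would pass 70% of its speed; a pose out of reach is approached as far as the arm can. A call with a gripper value outside its range is refused whole. The fingers move at their own pace and stop on an object; the grip force is fixed at half the most. Time passes only in rows, so rows that repeat a pose let the fingers close. It gives the time, the measured TCP pose, the force and the opening at its end, in the units of the state.
- robot.state(): the state, without advancing time (a new reading comes with each control period).
- robot.capture(name): name is "scene" or "top" or "wrist"; returns (picture, depth): 480x640x3 uint8, red, green, blue; 480x640 float32, m along the optical axis (not along the pixel's ray), 0 where there is no reading.
- robot.camera_params(name): a dict with "intrinsics" (3x3 intrinsics, pixels), "R" (3x3) and "t" (3): a world point X has camera coordinates R X + t; the wrist camera has in their place "T_tool_cam" (4x4, takes a point from camera to tool coordinates, whose origin is the TCP and whose axes are the flange's). Camera axes: x right, y down, z forward; pixel columns grow to the right and rows downward; lengths in m; the calibration is good to about 2 mm. A picture is of the moment at which its call begins: read the wrist's pose just before it. camera_params takes no time and is no camera call.
- robot.close_job(): hands the job in, once; it reports no verdict.
The state is a dict: "t": time; "joint_pos": joint angles; "qd": joint speeds; "joint_efforts": joint torques, N m; "position": TCP position; "orientation": TCP orientation; "force": force on the tool from outside, world axes, zero at the start; "wrist_torque": the same for the moment, N m; "grip_width": opening from 0.0 (shut) to 1.0 (fully open).
Only numpy, scipy, OpenCV 4.12 (cv2) and the standard library are available. Lean on these libraries where they do the work, as an engineer would, in place of code of your own. Each camera call takes 0.05 s, during which the arm holds its last target. There are 200 camera calls.

## Working session

There is one attempt and no reset: what is moved stays moved. The work goes in short steps, Python scripts to look and compute and a shell command to move; the robot and the scene stay as the last step left them, time stands still between calls to the robot, and variables do not carry over. Pictures are saved under pics/ and viewed, about 8 in all and at most 12, crops included, and the job is handed in when it is done.

```bash
mkdir -p pics; ls; python3 - <<'E'
from workcell import robot
import cv2,numpy as np
s=robot.state();print(s)
for n in("scene","top"):
    p,d=robot.capture(n);cv2.imwrite(f"pics/{n}0.png",p[:,:,::-1]);np.save(f"pics/{n}0.npy",d)
    print(n,robot.camera_params(n))
print(robot.camera_params("wrist"))
E
```

```text
pics
{'t': 0.0, 'joint_pos': array([-1.19766520e+00,  3.09006158e-01,  1.63521026e+00, -1.81309520e-05,
        1.19968593e+00, -6.97171423e-02]), 'qd': array([ 0.00236254,  0.00019636,  0.00141293, -0.00073723,  0.00228795,
        0.00027179]), 'joint_efforts': array([-5.26877102e-05, -4.15250373e+01, -2.76664728e+01, -2.89150585e-04,
        1.02599699e-02,  1.18455918e-05]), 'position': array([ 0.26747925, -0.56395323,  0.23003506]), 'orientation': array([-3.06266553e+00, -6.89463319e-01,  5.74099577e-04]), 'force': array([ 0.37330528, -0.97570535, -0.51726779]), 'wrist_torque': array([-0.03655717,  0.02506379,  0.0235683 ]), 'grip_width': 0.9961608845486148}
scene {'intrinsics': array([[452.58847909,   0.        , 322.22209415],
       [  0.        , 452.58847909, 247.5321778 ],
       [  0.        ,   0.        ,   1.        ]]), 'R': array([[-0.14927364,  0.98866108,  0.01632926],
       [ 0.66999523,  0.11327739, -0.73367201],
       [-0.7272027 , -0.09857736, -0.67930754]]), 't': array([ 0.06591371, -0.30346916,  1.21360687])}
top {'intrinsics': array([[590.98766707,   0.   
[... 152 characters left out ...]
-0.99979749, -0.01047086],
       [-0.99752236,  0.01785906, -0.06804549],
       [ 0.06821871,  0.00927552, -0.99762727]]), 't': array([0.01161265, 0.57244761, 0.91746455])}
{'intrinsics': array([[337.66144409,   0.        , 321.10197522],
       [  0.        , 337.66144409, 242.96082173],
       [  0.        ,   0.        ,   1.        ]]), 'T_tool_cam': array([[ 7.76574879e-04, -9.57181588e-01, -2.89487139e-01,
         7.44273009e-02],
       [ 9.99999670e-01,  6.74157187e-04,  4.53504690e-04,
         7.81714893e-05],
       [-2.38926504e-04, -2.89487396e-01,  9.57181796e-01,
        -1.42283093e-01],
       [ 0.00000000e+00,  0.00000000e+00,  0.00000000e+00,
         1.00000000e+00]])}
```

View pics/top0.png

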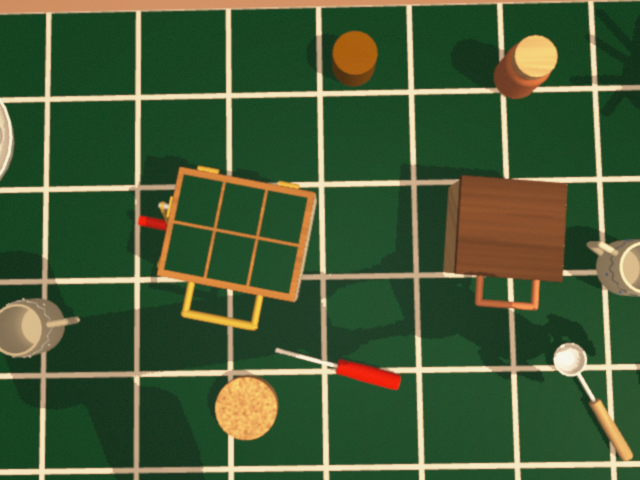

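View pics/scene0.png

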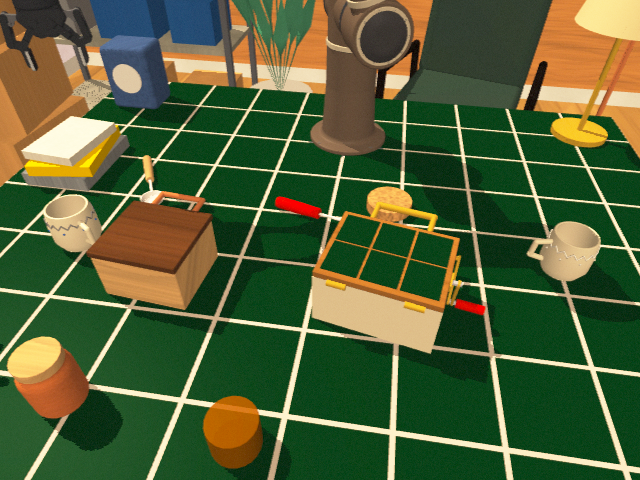

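The top view shows the tea box with its bar from about (184,316) to (257,326). The tab is at about (152,223), left of the box. The wooden box is on the right.

```bash
cat > h.py <<'E'
import numpy as np
from workcell import robot
def ray(n,u,v,z):
    c=robot.camera_params(n);K,R,t=c["intrinsics"],c["R"],c["t"]
    o=-R.T@t; d=R.T@np.linalg.inv(K)@[u,v,1]
    return o+d*(z-o[2])/d[2]
E
python3 - <<'E'
from h import *
import cv2
p=cv2.imread("pics/top0.png");d=np.load("pics/top0.npy")
c=cv2.resize(p[150:345,130:330],None,fx=3,fy=3,interpolation=cv2.INTER_CUBIC);cv2.imwrite("pics/c1.png",c)
from scipy.spatial.transform import Rotation as Ro
print(Ro.from_rotvec(robot.state()["orientation"]).as_matrix().round(3))
E
```

```text
[[ 0.904  0.428 -0.001]
 [ 0.428 -0.904  0.002]
 [ 0.    -0.002 -1.   ]]
```

View pics/c1.png

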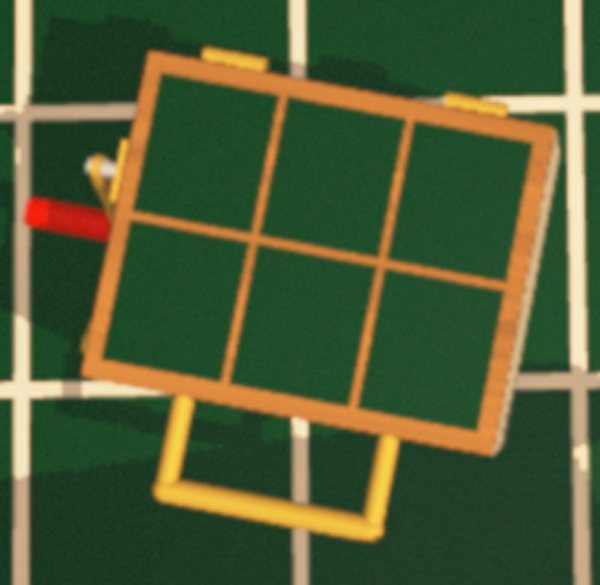

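```bash
python3 - <<'E'
from h import *
f=lambda x,y,z:ray("top",130+x/3,150+y/3,z)
a,b,m=f(160,491,.112),f(377,532,.112),f(268,511,.112)
fl,fr,bl,br=[f(x,y,.112) for x,y in((83,372),(497,453),(150,52),(557,130))]
tab=f(36,212,.045);tabm=f(75,222,.045)
print("bar",a,b,m,np.linalg.norm(a-b));print("w,d",np.linalg.norm(fl-fr),np.linalg.norm(fl-bl))
for u in(a-b,fl-fr,bl-br):print("yaw of y",np.arctan2(u[1],u[0])-np.pi/2)
for u in(bl-fl,br-fr,(bl+br)/2-m):print("yaw of x",np.arctan2(u[1],u[0]),np.linalg.norm(u))
print(tab,tabm,(fl+fr)/2,(bl+br)/2)
E
```

```text
bar [0.45213628 0.19656023 0.112     ] [0.43125268 0.094025   0.112     ] [0.44191777 0.14545507 0.112     ] 0.10464032206535362
w,d 0.20062288708774798 0.15630602767628565
yaw of y -0.20092420566102742
yaw of y -0.20862603313818373
yaw of y -0.20906968038093354
yaw of x -0.20668264595032126 0.15630602767628565
yaw of x -0.19924647114842253 0.15622411397473052
yaw of x -0.20740218062840957 0.20362285113347056
[0.59175041 0.27673749 0.045     ] [0.58620545 0.2565323  0.045     ] [0.48812044 0.13502426 0.112     ] [0.64117681 0.10352537 0.112     ]
```

Bar at (0.442, 0.1455), with box yaw about -0.205 rad. The measured width, depth and bar-to-hinge distance all match the given sizes. Moving above the bar.

```bash
python3 -m inch '[[[461,-567,0,-0.924,60],[461,-567,0,-0.924,60],[461,-567,0,-0.924,60],[461,-567,0,-0.924,60],[461,-567,0,-0.924,60],[461,-567,0,-0.924,60],[461,-567,0,-0.924,60],[461,-567,0,-0.924,60],[461,-567,0,-0.924,60],[461,-567,0,-0.924,60]]]'
cat >> h.py <<'E'
from scipy.spatial.transform import Rotation as Ro
def to(p,yaw_y=-0.205):   # shift in tool mm and turn to put TCP at p with tool y at world angle yaw_y
    s=robot.state();R=Ro.from_rotvec(s["orientation"]).as_matrix()
    print("at",s["position"].round(4),"t",s["t"],"shift",(R.T@(np.array(p)-s["position"])*1e3).round(1),"turn",round(-(yaw_y-np.arctan2(R[1,1],R[0,1])),3),"F",s["force"].round(1),"j",s["joint_pos"].round(2),"g",round(s["grip_width"]*85.4,1))
E
python3 -c "
from h import *
to([.442,.1455,.23])"
```

```text
t: 1.1
position: [0.3863, -0.0771, 0.2312]
orientation: [2.436, 1.983, 0.0]
force: [1.6, -0.3, -0.5]
grip_width: 0.7
at [ 0.3863 -0.0771  0.2312] t 1.1 shift [229.2   9.3   1.2] turn 0.0 F [ 1.6 -0.3 -0.5] j [-0.31 -0.16  2.14  0.    1.16 -0.1 ] g 59.7
```

```bash
python3 -m inch '[[[229,9,1,0,60],[229,9,1,0,60],[229,9,1,0,60],[229,9,1,0,60],[229,9,1,0,60],[229,9,1,0,60],[229,9,1,0,60]]]'
python3 - <<'E'
from h import *
import cv2
to([.442,.1455,.23])
s=robot.state();p,d=robot.capture("wrist");cv2.imwrite("pics/w1.png",p[:,:,::-1]);np.save("pics/w1.npy",d)
np.savez("pics/w1.npz",p=s["position"],o=s["orientation"])
to([.442,.1455,.23])
E
```

```text
t: 1.8
position: [0.4411, 0.1436, 0.2297]
orientation: [-2.434, -1.986, 0.003]
force: [-0.2, -0.3, -0.4]
grip_width: 0.706
at [0.4411 0.1436 0.2297] t 1.8 shift [ 2.   0.5 -0.3] turn 0.003 F [-0.2 -0.3 -0.4] j [ 0.22 -0.01  2.   -0.    1.15  0.42] g 60.3
at [0.4411 0.1429 0.2297] t 1.85 shift [ 2.7  0.4 -0.3] turn 0.002 F [-0.6  0.3 -0.4] j [ 0.22 -0.01  2.   -0.    1.15  0.42] g 60.3
```

View pics/w1.png

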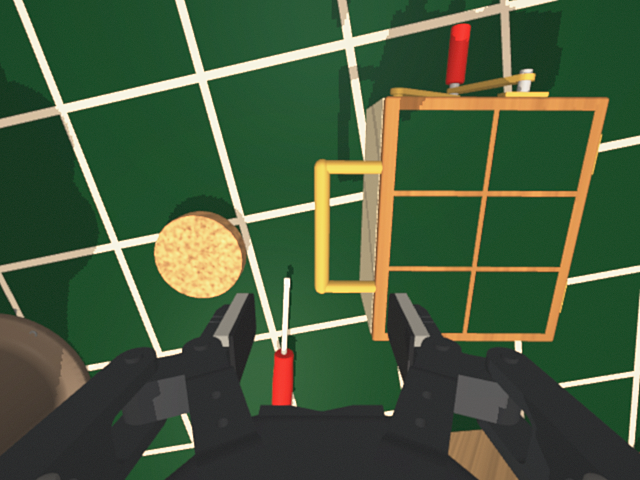

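The wrist view shows the bar at column 321, rows 162 to 292, with its middle at row 228. The tab runs from (460,28) to (456,85).

```bash
cat >> h.py <<'E'
def wray(f,u,v,z):
    q=np.load(f);c=robot.camera_params("wrist");T=c["T_tool_cam"]
    R=Ro.from_rotvec(q["o"]).as_matrix();o=q["p"]+R@T[:3,3];d=R@T[:3,:3]@np.linalg.inv(c["intrinsics"])@[u,v,1]
    return o+d*(z-o[2])/d[2]
E
python3 - <<'E'
from h import *
f="pics/w1.npz"
for u,v,z in((321,228,.11),(321,166,.11),(321,288,.11),(460,28,.037),(456,85,.037)):print((u,v),wray(f,u,v,z).round(4))
d=np.load("pics/w1.npy");print(d[225:232,318:325].round(3)[::3])
E
```

```text
(321, 228) [0.443  0.1506 0.11  ]
(321, 166) [0.4527 0.1981 0.11  ]
(321, 288) [0.4325 0.0993 0.11  ]
(460, 28) [0.5932 0.2836 0.037 ]
(456, 85) [0.5859 0.2389 0.037 ]
[[0.269 0.269 0.267 0.267 0.269 0.268 0.268]
 [0.271 0.269 0.268 0.269 0.268 0.269 0.267]
 [0.271 0.27  0.27  0.269 0.269 0.27  0.269]]
```

```bash
python3 -c "
from h import *
to([.443,.148,.087])"
```

```text
at [0.4411 0.1429 0.2297] t 1.85 shift [  5.5   1.  142.7] turn 0.002 F [-0.6  0.3 -0.4] j [ 0.22 -0.01  2.   -0.    1.15  0.42] g 60.3
```

```bash
python3 -m inch '[[[5,1,40,0,40],[5,1,80,0,40],[5,1,110,0,40],[5,1,130,0,40],[5,1,143,0,40],[5,1,143,0,40],[5,1,143,0,40]]]'; python3 -m inch '[[[0,0,0,0,0],[0,0,0,0,0],[0,0,0,0,0],[0,0,0,0,0],[0,0,0,0,0],[0,0,0,0,0]]]'
python3 -c "
from h import *
to([.443,.148,.087])"
```

```text
t: 2.55
position: [0.4443, 0.1475, 0.0879]
orientation: [2.437, 1.982, 0.001]
force: [0.6, -0.0, 0.2]
grip_width: 0.466
t: 3.15
position: [0.4424, 0.1486, 0.0885]
orientation: [-2.435, -1.982, 0.003]
force: [-4.7, 0.6, 6.4]
grip_width: 0.115
at [0.4424 0.1486 0.0885] t 3.15 shift [-0.4  0.7  1.5] turn 0.001 F [-4.7  0.6  6.4] j [0.23 0.21 2.1  0.   0.84 0.43] g 9.8
```

```bash
python3 -m inch '[[[0,1,-12,0,0],[0,2,-24,0,0],[0,4,-37,0,0],[0,7,-49,0,0],[0,11,-60,0,0],[0,15,-72,0,0],[0,20,-83,0,0],[0,26,-94,0,0],[0,32,-104,0,0],[0,39,-115,0,0]]]'
python3 - <<'E'
from h import *
import cv2
to([.443,.148,.087])
p,d=robot.capture("scene");cv2.imwrite("pics/s1.png",cv2.resize(p[150:380,260:540,::-1],None,fx=2,fy=2))
for t in np.arange(.66,1.25,.06).tolist()+[1.19,1.2]:print(round(t,2),round(205*(np.cos(.6)-np.cos(t))+6*(np.sin(t)-np.sin(.6)),1),round(205*(np.sin(t)-np.sin(.6))-6*(np.cos(.6)-np.cos(t)),1))
E
```

```text
t: 4.15
position: [0.4784, 0.141, 0.2029]
orientation: [-2.431, -1.979, 0.009]
force: [-10.1, 5.1, 2.5]
grip_width: 0.116
at [0.4784 0.141  0.2029] t 4.15 shift [ -0.3 -35.  116.2] turn 0.0 F [-10.1   5.1   2.5] j [0.2  0.1  1.95 0.   1.1  0.4 ] g 9.9
0.66 7.5 9.7
0.72 15.6 19.0
0.78 24.3 27.7
0.84 33.4 36.0
0.9 43.1 43.6
0.96 53.1 50.7
1.02 63.6 57.1
1.08 74.5 62.9
1.14 85.7 68.1
1.2 97.1 72.5
1.19 95.2 71.8
1.2 97.1 72.5
```

View pics/s1.png

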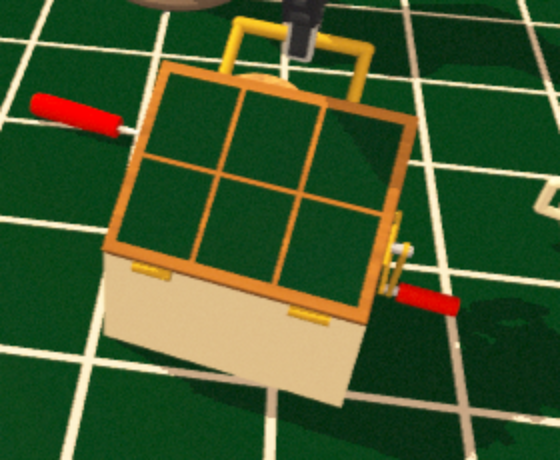

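The lid is coming up with the bar held in the jaws. Continuing along the arc to about 1.19 rad.

```bash
python3 -m inch '[[[0,8,-10,0,0],[0,16,-19,0,0],[0,24,-28,0,0],[0,33,-36,0,0],[0,43,-44,0,0],[0,53,-51,0,0],[0,64,-57,0,0],[0,74,-63,0,0],[0,86,-68,0,0],[0,95,-72,0,0]]]';  python3 -m inch '[[[0,0,0,0,0],[0,0,0,0,0],[0,0,0,0,0]]]'
python3 - <<'E'
from h import *
import cv2
to([.6437,.1063,.10])
p,d=robot.capture("scene");cv2.imwrite("pics/s2.png",cv2.resize(p[100:380,260:540,::-1],None,fx=2,fy=2))
E
```

```text
t: 5.2
position: [0.5753, 0.1209, 0.2796]
orientation: [2.435, 1.983, 0.002]
force: [-5.9, 2.3, 7.9]
grip_width: 0.112
t: 5.5
position: [0.5753, 0.1209, 0.2795]
orientation: [2.435, 1.983, 0.003]
force: [-6.5, 0.6, 10.6]
grip_width: 0.112
at [0.5753 0.1209 0.2795] t 5.5 shift [ -0.5  69.5 179.7] turn 0.001 F [-6.5  0.6 10.6] j [ 0.13  0.19  1.68 -0.    1.27  0.34] g 9.6
```

View pics/s2.png

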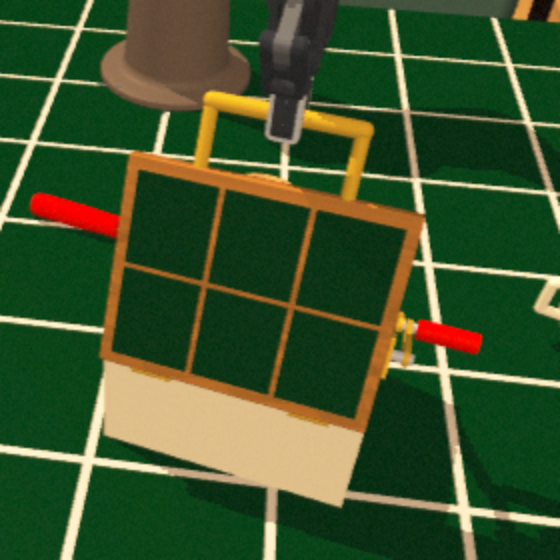

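```bash
cat > tab.py <<'E'
from h import *
import cv2,sys
p,d=robot.capture("scene");c=robot.camera_params("scene")
if len(sys.argv)>1:cv2.imwrite("pics/"+sys.argv[1],cv2.resize(p[100:380,260:540,::-1],None,fx=2,fy=2))
hs=cv2.cvtColor(p,cv2.COLOR_RGB2HSV)
m=(((hs[...,0]<4)|(hs[...,0]>176))&(hs[...,1]>200)&(hs[...,2]>120)).astype(np.uint8);m[:,:440]=0;m[:,520:]=0;m[:200]=0;m[360:]=0
v,u=np.nonzero(m);z=d[v,u];ok=z>0;u,v,z=u[ok],v[ok],z[ok]
X=(np.linalg.inv(c["intrinsics"])@np.array([u,v,np.ones(len(u))])*z).T
W=(X-c["t"])@c["R"];print("tab px",len(u),"median",np.median(W,0).round(4),"expected locked .588 .265 .125+")
E
python3 tab.py; python3 -c "
import numpy as np
for t in (1.17,1.14,1.12,1.10):print(t,205*(np.cos(1.2)-np.cos(t))+6*(np.sin(t)-np.sin(1.2)),205*(np.sin(t)-np.sin(1.2))-6*(np.cos(1.2)-np.cos(t)))"
```

```text
tab px 315 median [0.593  0.2631 0.1281] expected locked .588 .265 .125+
1.17 -5.765486544855658 -2.1473765083842395
1.14 -11.463967182853393 -4.46672542263523
1.12 -15.223193681752214 -6.107473826297615
1.1 -18.94885557996 -7.823073608993707
```

The tab sits at z ≈ 0.128, where it should be when locked. I'll ease the lid back onto the stay, then open the fingers a little and retreat upward.

```bash
python3 -m inch '[[[0,-4,1,0,0],[0,-8,3,0,0],[0,-12,5,0,0],[0,-15,6,0,0],[0,-15,6,0,0],[0,-15,6,0,0]]]'; python3 tab.py;  python3 -m inch '[[[0,0,0,0,40],[0,0,0,0,40],[0,0,0,0,40],[0,0,0,0,40],[0,0,0,0,40]]]';python3 tab.py; python3 -m inch '[[[0,0,-20,0,40],[0,0,-50,0,40],[0,0,-80,0,40],[0,0,-80,0,40],[0,0,-80,0,40],[0,0,-80,0,40],[0,0,-80,0,40],[0,0,-80,0,40],[0,0,-80,0,40],[0,0,-80,0,40]]]'; python3 tab.py s3.png; python3 -c "
from h import *
to([.59,.273,.19])"
```

```text
t: 6.2
position: [0.5612, 0.1238, 0.2737]
orientation: [2.434, 1.982, 0.005]
force: [-5.8, 2.0, 9.8]
grip_width: 0.113
tab px 309 median [0.5932 0.2629 0.128 ] expected locked .588 .265 .125+
t: 6.75
position: [0.5603, 0.1237, 0.268]
orientation: [2.436, 1.984, -0.001]
force: [-0.3, 0.1, -0.6]
grip_width: 0.472
tab px 307 median [0.5929 0.263  0.1278] expected locked .588 .265 .125+
t: 7.8
position: [0.5601, 0.1239, 0.3478]
orientation: [-2.436, -1.983, 0.001]
force: [-0.2, 1.1, 0.1]
grip_width: 0.467
tab px 308 median [0.5931 0.2633 0.128 ] expected locked .588 .265 .125+
at [0.5602 0.124  0.348 ] t 7.85 shift [152.  -1. 158.] turn 0.001 F [-0.3 -0.3  0.7] j [0.14 0.12 1.62 0.   1.4  0.35] g 40.0
```

View pics/s3.png

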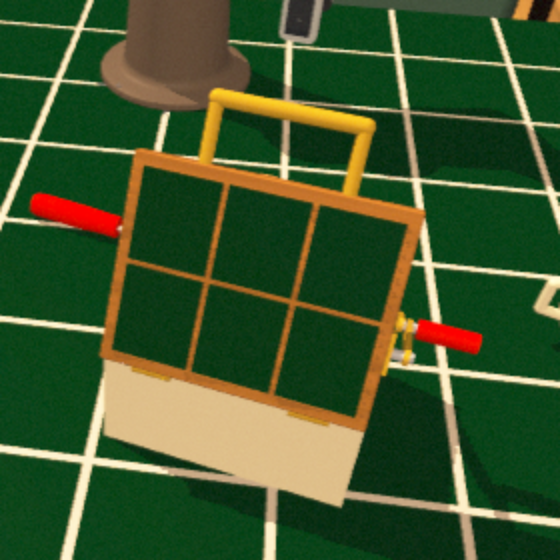

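The lid is standing on the locked stay with nothing touching it. Next I go above the tab with the fingers shut.

```bash
python3 -m inch '[[[40,0,0,0,0],[80,0,0,0,0],[120,0,0,0,0],[152,0,0,0,0],[152,0,0,0,0],[152,0,50,0,0],[152,0,100,0,0],[152,0,150,0,0],[152,0,185,0,0],[152,0,185,0,0]]]'; python3 - <<'E'
from h import *
import cv2
to([.591,.273,.105])
p,d=robot.capture("wrist");cv2.imwrite("pics/w2.png",p[:,:,::-1])
E
```

```text
t: 8.85
position: [0.5859, 0.2699, 0.1561]
orientation: [-2.433, -1.98, 0.022]
force: [-1.8, 0.0, -0.9]
grip_width: -0.004
at [0.5859 0.2699 0.1561] t 8.85 shift [ 4.5  5.  51. ] turn 0.0 F [-1.8  0.  -0.9] j [ 0.36  0.43  1.63 -0.    1.1   0.57] g -0.3
```

View pics/w2.png

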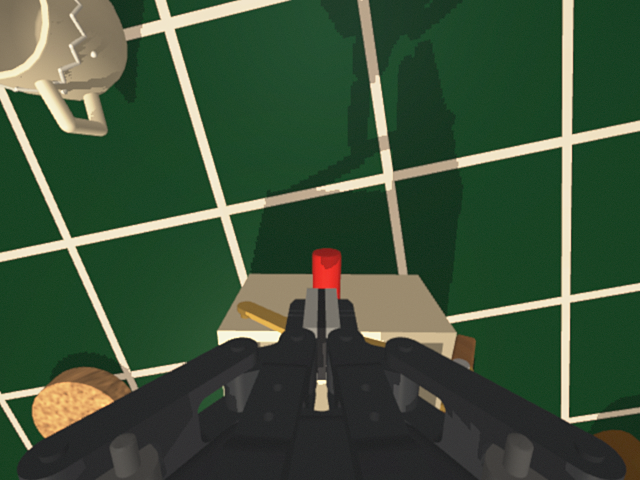

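The tab (column 326, tip at row 255) lies straight below the shut fingertips (column 321). I'll press down about 30 mm past its top.

```bash
python3 -m inch '[[[4,4,10,0,0],[4,4,20,0,0],[4,4,25,0,0],[4,4,30,0,0],[4,4,35,0,0],[4,5,40,0,0],[4,5,45,0,0],[4,5,50,0,0],[4,5,54,0,0]]]'; python3 tab.py; python3 -m inch '[[[0,0,0,0,0],[0,0,0,0,0],[0,0,0,0,0],[0,0,0,0,0],[0,0,0,0,0]]]';  python3 tab.py s4.png
```

```text
t: 9.8
position: [0.5958, 0.2755, 0.108]
orientation: [-2.435, -1.983, 0.003]
force: [-0.0, -0.3, -0.8]
grip_width: -0.0
tab px 278 median [0.6054 0.2598 0.1024] expected locked .588 .265 .125+
t: 10.35
position: [0.5969, 0.2758, 0.1095]
orientation: [2.436, 1.984, 0.001]
force: [-0.1, 0.8, -0.4]
grip_width: -0.0
tab px 280 median [0.6077 0.2596 0.0767] expected locked .588 .265 .125+
```

View pics/s4.png

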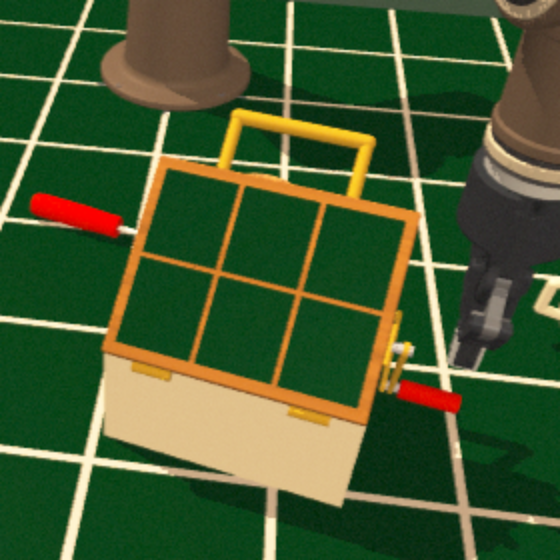

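The knee is broken and the lid is sinking by itself. I'll back the tool straight up, clear of everything, and wait.

```bash
python3 -m inch '[[[0,0,-20,0,0],[0,0,-60,0,0],[0,0,-100,0,0],[40,0,-140,0,0],[80,0,-150,0,0],[80,0,-150,0,0],[80,0,-150,0,0],[80,0,-150,0,0],[80,0,-150,0,0],[80,0,-150,0,0]]]'; python3 -m inch '[[[0,0,0,0,0],[0,0,0,0,0],[0,0,0,0,0],[0,0,0,0,0],[0,0,0,0,0],[0,0,0,0,0],[0,0,0,0,0],[0,0,0,0,0],[0,0,0,0,0],[0,0,0,0,0]]]';python3 tab.py;  python3 -m inch '[[[0,0,0,0,0],[0,0,0,0,0],[0,0,0,0,0],[0,0,0,0,0],[0,0,0,0,0],[0,0,0,0,0],[0,0,0,0,0],[0,0,0,0,0],[0,0,0,0,0],[0,0,0,0,0]]]';python3 tab.py s5.png
```

```text
t: 11.4
position: [0.6125, 0.3527, 0.2581]
orientation: [-2.437, -1.982, 0.004]
force: [0.2, 0.5, -0.6]
grip_width: 0.0
t: 12.4
position: [0.613, 0.3541, 0.2593]
orientation: [2.436, 1.984, 0.0]
force: [-1.2, -0.4, -0.9]
grip_width: -0.004
tab px 261 median [0.5939 0.2627 0.0404] expected locked .588 .265 .125+
t: 13.45
position: [0.613, 0.3541, 0.2593]
orientation: [-2.436, -1.984, 0.0]
force: [0.9, -0.0, -0.1]
grip_width: -0.004
tab px 261 median [0.5939 0.2619 0.0403] expected locked .588 .265 .125+
```

View pics/s5.png

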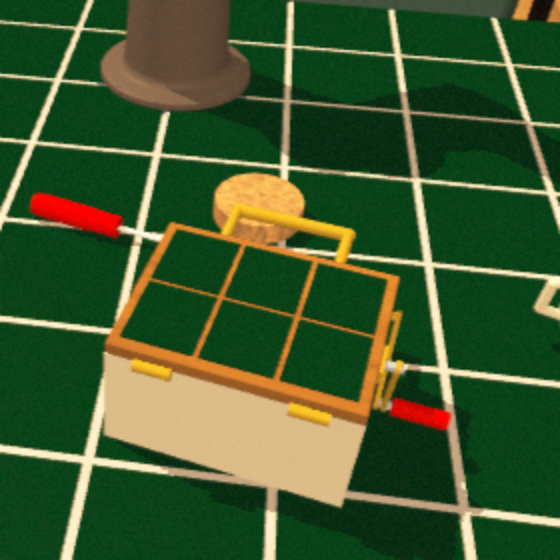

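```bash
python3 - <<'E'
from h import *
import cv2
p,d=robot.capture("scene");a=cv2.imread("pics/scene0.png")[:,:,::-1]
e=np.abs(p.astype(int)-a)[195:360,305:490].max(2);print(e.mean(),(e>60).sum())
dd=(d-np.load("pics/scene0.npy"))[215:290,330:450];print(np.median(dd),dd.std())
robot.close_job()
E
```

```text
8.32969696969697 488
-3.0696392e-05 0.06456373
the job is handed in; nothing more can be done
```

I tried out the stay and it works: it locked, held the lid on its own, and folded again when the tab was pressed. The job is handed in. It reports no verdict, so what follows is from my own checks.

- **Raising:** I gripped the brass bar and lifted the lid to about 1.2 rad. The red tab measured 0.128 m high, which is where it should be when locked.
- **Standing alone:** I eased the lid back onto the stay, opened the fingers and backed off upward. The lid stood on the stay for about a second, and the tab did not move.
- **Lowering:** I pressed the tab down about 25 mm with the fingers shut. The knee broke, the lid sank by itself over about 2 s, and I moved the arm clear. I did not measure how fast the lid closed; it was left to the hinge damping.

**Last checks:**
- **Tab:** it came to rest at 0.040 m, measured on its visible surface, and stayed there for a second. That fits the folded stay's 37 mm.
- **Lid:** its median distance in the camera's depth image matched the start picture to under 0.1 mm, so the lid is back in its closed place.
- **Not matching:** about 490 pixels around the box still differed from the start picture, and the depth differences over the lid scattered by 65 mm. I put both down to changed shadows and depth noise or edges, but did not look into either.
- **Arm:** it ended clear of everything, with only noise-level force readings.

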